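# Put the check weight back in its latched case

### The arm

A 7-joint arm with a two-finger parallel gripper is mounted at the origin on the work surface. World frame = base frame: x ahead of the robot, y to its left, z up, the work surface at z = 0. Lengths are in mm, angles in rad, forces in N, time in s.
With the tool pointing down it reaches from about 375 to 925 mm from the base axis. Payload 3.1 kg.
Tool frame: the origin (TCP) lies at the very end of the fingers, on their centre line; the grasp point (between the pads) lies 19 mm behind it; z points along the fingers, y is the line along which they close (so a half turn about z gives the same grasp; the last joint's range is limited). The gripper opens to 85 mm and grips with 20 to 120 N. Pads are 22 mm wide; open, the fingers measure 114 mm over their backs; the gripper's body (76 mm by 85 mm) begins 54 mm behind the grasp point. The pads swing forward as they close: fully open they stand 13 mm farther back than shut.
Start: joints at [-1.427, 0.383, 0.044, 1.598, -0.018, 1.161, -0.05], TCP at [155.62, 631.099, 231.269] pointing down, gripper open.
Joint ranges: [-2.61, 2.61], [-0.41, 2.15], [-1.48, 1.57], [0, 2.5], [-1.57, 4.71], [0.05, 1.97], [-2.85, 2.85]. Speed limits (rad/s): [2.79, 2.79, 3.14, 3.14, 3.14, 3.14, 3.14].

### API

Orientations are given as a unit quaternion [x, y, z, w].
In Python, from bench import telemetry, vision, job gives the robot as it stands.
- The arm moves only by the shell command python3 -m jog 'ROWS' [FORCE]. ROWS is JSON, a list of rows, each a list of 3 entries, a list of its own where there are three numbers: the shift along the tool's x, y, z in mm, then the turn, a rotation vector about the tool's x, y, z in rad, then the finger opening in mm, from 0 to 85.4. In form: [[[x, y, z], [wx, wy, wz], grip], ...]. A call has 1 to 12 rows; each row is the pose to reach, as a shift and turn from the pose commanded when the call began, along the tool's axes at that moment; what a row does not reach only later rows make up. A row lasts 1/8 s, in which the tool goes at most 62.5 mm and 10.7 degrees, less where a joint would pass 70% of its speed; a pose out of reach is approached as far as the arm can. A call with a gripper value outside its range is refused whole. The fingers move at their own pace and stop on an object; FORCE is the grip in N (left out, the last holds). Time passes only in rows, so rows that repeat a pose let the fingers close. It gives the time, the measured TCP pose, the force, the opening and the grip force at its end, in the units of the state.
- telemetry.observe(): the state, without advancing time (a new reading comes with each control period).
- vision.grab_frame(name): name is "scene" or "top" or "wrist"; returns a dict with "img" (480x640x3 uint8, red, green, blue), "range_z" (480x640 float32, mm along the optical axis (not along the pixel's ray), 0 where there is no reading), "fx", "fy", "cx", "cy" (pixels), "origin" and "orientation" of the camera in the world. Camera axes: x right, y down, z forward; pixel columns grow to the right and rows downward; lengths in mm; the calibration is good to about 2 mm. A picture is of the moment at which its call begins.
- job.hand_in(): hands the job in; it is judged then, once.
The state is a dict: "clock": time; "joint_positions": joint angles; "joint_vel": joint speeds; "joint_torque": joint torques, N m; "ee_pos": TCP position; "orientation": TCP orientation; "wrist_force": force on the tool from outside, world axes, zero at the start; "wrist_torque": the same for the moment, N m; "finger_gap": finger opening in mm; "grip_force": force on a finger pad.
Only numpy, scipy, OpenCV 4.12 (cv2) and the standard library are available. Lean on these libraries where they do the work, as an engineer would, in place of code of your own. Each camera call takes 0.05 s, during which the arm holds its last target. There are 200 camera calls.

### The job

The scale check is finished: press the thumb latch of the check-weight case so that its sprung lid pops open, lower the steel check weight from the scale's tray gently into the round well of the case, standing upright and fully home, and push the lid shut until it snaps and stays latched by itself. Go by feel: the case is brittle, so never bear on its body, latch or lid with more than 20 N, and do not knock or jam the weight into it. Leave the cup, the jar and everything else on the bench where they are.

Things in the scene. Friction and masses are not known exactly. Their poses are not given: they have to be found in the camera images.
- case_base: rubber plate 162 x 116 x 4 mm, fixed on the bench under the check-weight case. Origin: on its underside, 92 mm from its front edge; x points from latch (front) to hinge (back), z up. The grey case stands over it on screw feet of varying height: block, well, latch, lid and hinge are 0 to 22 mm HIGHER than the points pad, well, hinge (fixed to the plate). This lift is unmeasured: feel for it.
- pad (a point): centre of the top of the black thumb pad (34 mm in x, 30 in y) at rest, in front of the lid, 10 mm below the deck; lift of 0 to 22 mm to be added. Pressed straight down it moves from about 1 N, frees the lid after 6 mm at 3.5 N and meets its stop after 8 mm at 5 N. The upright catch, 22 mm wide, stands 26 mm above the pad, 27 mm from this point towards the lid, and leans out 7 mm when pressed.
- well (a point): centre of the mouth of the round well in the case's flat deck; lift of 0 to 22 mm to be added. Well 33 mm in diameter, 14 mm deep, mouth chamfered 3 mm. Covered while the lid is shut. The grey block is 132 x 100 mm in plan, 30 mm thick.
- hinge (a point): middle of the lid's hinge line (along the case's y), at deck height; add the lift of 0 to 22 mm. The lid is a white hood 100 mm wide; shut, its first 80 mm from the hinge line stand 50 mm above the deck, then a low flat ledge, 16 mm above the deck, runs on to its front, 122 mm from the hinge line. Open, ledge and top face away from the latch, the ledge uppermost, 80 to 122 mm above the deck.
- lid (a joint): lid angle, rad: about 0 latched shut, 1.6 open (upright), where its spring holds it. To shut it, push on the outer face of its ledge from behind, following it over and down, then press the ledge down half-way along: the spring resists with 1 N, at about 0.07 rad the lid meets the catch, which snaps over with about 5 to 9 N, then the lid stops firmly 3 to 4 mm further down at its front edge.
- weight_mid (a point): centre (27 mm above its foot) of the steel check weight, a plain upright cylinder 28 mm in diameter, 54 mm tall, about 250 g, loose on the scale's tray. Grip it about 13 mm above this point so that the fingertips stay clear of the deck: its lowest 14 mm go down into the well.
- scale: bench scale, fixed, white body 240 x 210 mm with an open white tray 200 x 230 mm on top (centred 25 mm along its own x from its origin, floor 70 mm above the bench, rim 16 mm higher than the floor). Origin: centre of its underside.
- sample_cup: white plastic cup, 54 mm wide, 55 mm tall, loose on the scale's tray beside the weight; leave alone. Origin: centre of its underside.
- jar: amber jar, 42 mm wide, 70 mm tall, standing beside the case; leave alone. Origin: centre of its underside.
- stapler: black stapler, 115 mm long, 38 mm tall, loose on the bench; leave alone. Origin: underside.
- mouse: black computer mouse, 100 x 60 mm, 32 mm tall, loose on the bench; leave alone. Origin: underside.
- probe: small hand tool with a white handle, 150 mm long, lying on the bench; leave alone.
- tape_roll: roll of paper tape lying flat, 52 mm wide, 18 mm tall; leave alone. Origin: centre of its underside.
Mind the look-alikes: they are no part of the job. What is shaped like the part that bears weight_mid but purple is not meant. What is shaped like the case_base but pink is not meant.

How it is judged:
By the outcome, as a careful person would: the job done as asked, in the order asked, and still so for the second after the job is handed in, with the robot touching nothing.
It also fails if it takes over 72 s, if anything falls off the work surface, if the arm or the gripper's body presses on something with over 40 N, if the wrist force passes 120 N, or if a joint passes its speed limit or range.

## Working session

There is one attempt and no reset: what is moved stays moved. The work goes in short steps, Python scripts to look and compute and a shell command to move; the robot and the scene stay as the last step left them, time stands still between calls to the robot, and variables do not carry over. Pictures are saved under pics/ and viewed, at most 13 in all, crops included, and the job is handed in when it is done.

```bash
mkdir -p pics; cat > h.py <<'E'
import numpy as np, cv2
from bench import telemetry, vision, job
from scipy.spatial.transform import Rotation as R
def grab(n):
    f=vision.grab_frame(n); return f
def cloud(f):
    z=f["range_z"].astype(float); v,u=np.mgrid[:480,:640]
    P=np.stack([(u-f["cx"])/f["fx"]*z,(v-f["cy"])/f["fy"]*z,z],-1)
    W=P@R.from_quat(f["orientation"]).as_matrix().T+np.array(f["origin"])
    W[z==0]=np.nan; return W
def save(f,n): cv2.imwrite("pics/"+n,f["img"][:,:,::-1])
def totool(w):
    s=telemetry.observe(); return R.from_quat(s["orientation"]).inv().apply(w)
E
python3 - <<'E'
from h import *
import pickle
for n in ("top","scene"):
    f=grab(n); save(f,n+"0.png"); pickle.dump(f,open(n+"0.pkl","wb")); print(n,f["origin"],f["orientation"])
print(telemetry.observe())
E
```

```text
top [405.13325384   5.73577224 898.16628315] [ 0.7142405  -0.69602732  0.04856012 -0.05521227]
scene [1188.39276453  173.11427799  659.23430195] [ 0.55960553  0.71228834 -0.33118138 -0.26420798]
{'clock': 0.1, 'joint_positions': array([-1.42680764,  0.38375012,  0.0438041 ,  1.59942477, -0.01791129,
        1.16120077, -0.04989384]), 'joint_vel': array([ 2.95957703e-03, -2.00227708e-03,  3.32441452e-04, -3.36401438e-03,
        4.84586489e-05,  5.17685719e-04,  7.90848514e-04]), 'joint_torque': array([ 2.86569433e-03, -4.34727645e+01,  1.02938019e+00, -2.50452858e+01,
        1.09227034e-02,  5.43414979e-03,  1.15716725e-05]), 'ee_pos': array([155.40839437, 630.26388061, 230.0106488 ]), 'orientation': array([ 1.20544609e-01,  9.92707191e-01, -1.19200027e-03, -9.30773279e-05]), 'wrist_force': array([0.8548139 , 0.26411757, 0.39750979]), 'wrist_torque': array([-0.0273129 ,  0.01822798,  0.02813345]), 'grip_force': 0.0, 'finger_gap': 85.31519890824089}
```

View pics/top0.png

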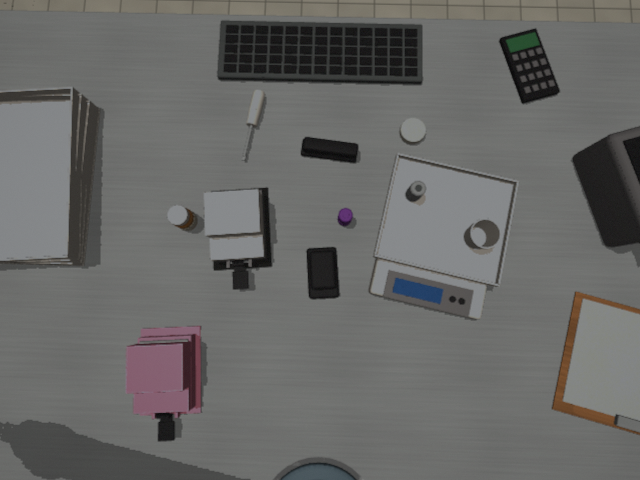

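View pics/scene0.png

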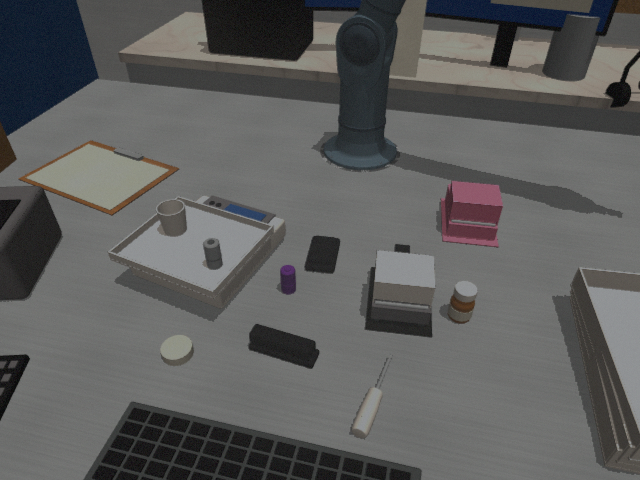

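The top view shows the case around (238,230) with its latch toward the robot (pad at 240,280) and the jar at (182,217). The weight is at (417,188), the cup at (484,235). The pink and purple items are decoys. Next I'll measure these.

```bash
python3 - <<'E'
from h import *
import pickle
f=pickle.load(open("top0.pkl","rb")); W=cloud(f); im=f["img"]
print(f["fx"])
np.set_printoptions(precision=1,suppress=True,linewidth=180)
for n,(u,v) in dict(lidtop=(232,210),ledge=(236,250),pad=(241,281),plateBR=(268,262),plTR=(266,194),bench=(300,200),weight=(418,186),tray=(450,200),cup=(484,230),jar=(179,214),catch=(239,263),scaledisp=(417,291)).items():
    print(n,W[v,u],im[v,u])
def seg(name,box,cond):
    u0,v0,u1,v1=box; w=W[v0:v1,u0:u1]; m=cond(w,im[v0:v1,u0:u1].astype(int)); p=w[m]
    r=cv2.minAreaRect(p[:,:2].astype(np.float32)); print(name,len(p),p.mean(0),np.median(p[:,2]),r); print(cv2.boxPoints(r).ravel())
lt=W[210,232,2]; lg=W[250,236,2]
seg("lidtop",(195,180,275,300),lambda w,i:abs(w[...,2]-lt)<4)
seg("ledge",(195,180,275,300),lambda w,i:(abs(w[...,2]-lg)<4)&(i.mean(-1)>90))
seg("pad",(225,268,255,295),lambda w,i:(i.mean(-1)<50)&(w[...,2]>12))
seg("plate",(195,180,275,275),lambda w,i:(i.mean(-1)<45)&(w[...,2]<9))
seg("weight",(400,170,435,210),lambda w,i:w[...,2]>112)
seg("jar",(160,195,200,235),lambda w,i:w[...,2]>55)
seg("cup",(460,205,510,260),lambda w,i:w[...,2]>115)
seg("tray",(370,150,520,290),lambda w,i:(w[...,2]>64)&(w[...,2]<78)&(i.mean(-1)>130))
cr=im[150:310,150:300]; cv2.imwrite("pics/c1.png",cv2.resize(cr,None,fx=4,fy=3.75,interpolation=2)[:,:,::-1][:600])
E
```

```text
451.11133425934366
lidtop [557.3 170.5  93.4] [135 138 140]
ledge [487.6 165.4  61.7] [136 137 140]
pad [431.3 158.   34.3] [36 35 35]
plateBR [471.2 112.    1.1] [22 24 21]
plTR [609.  121.6   3.3] [28 29 27]
bench [599.7  52.5  -3.1] [113 115 113]
weight [ 602.5 -160.7  124. ] [62 63 61]
tray [ 591.4 -232.5   67.6] [134 137 138]
cup [ 534.3 -290.4   79.1] [76 73 68]
jar [551.6 274.1  70.2] [134 137 138]
catch [464.3 160.5  51.3] [34 34 34]
scaledisp [ 420.7 -171.5   59.2] [ 35  64 103]
lidtop 2354 [552.9 170.2  94.5] 94.58179318489465 ((553.6790771484375, 170.68206787109375), (80.70684051513672, 100.50045013427734), 5.210996627807617)
[508.9 217.1 518.1 117.  598.4 124.3 589.3 224.4]
ledge 1149 [492.8 165.3  60.8] 60.72516796224636 ((492.768798828125, 165.11936950683594), (42.1258544921875, 99.77700805664062), 5.086503028869629)
[467.4 212.9 476.2 113.6 518.2 117.3 509.3 216.7]
pad 306 [436.2 160.2  34.2] 34.223690429313706 ((437.1176452636719, 163.3822021484375), (41.23209762573242, 35.008296966552734), 6.340595245361328)
[414.7 178.5 418.6 143.7 459.5 148.3 455.7 183.1]
plate 557
[... 325 characters left out ...]
97), 75.82683563232422)
[ 582.6 -171.2  608.7 -177.8  615.4 -151.6  589.2 -145. ]
jar 354 [549.6 275.8  68.1] 68.69478730905348 ((550.3677978515625, 276.8663024902344), (37.192626953125, 36.623863220214844), 46.802528381347656)
[524.3 275.8 551.  250.8 576.4 277.9 549.7 303. ]
cup 268 [ 522.2 -279.2  121.8] 122.75593974061297 ((521.1500854492188, -276.9760437011719), (51.02288055419922, 53.59138488769531), 2.2234935760498047)
[ 494.6 -251.2  496.7 -304.7  547.7 -302.8  545.6 -249.2]
tray 10283 [ 553.3 -219.7   69.1] 69.04416353806107 ((555.0260009765625, -223.0854949951172), (217.91871643066406, 190.18231201171875), 77.69001007080078)
[ 438.9 -309.3  624.7 -349.8  671.2 -136.9  485.4  -96.4]
```

View pics/c1.png

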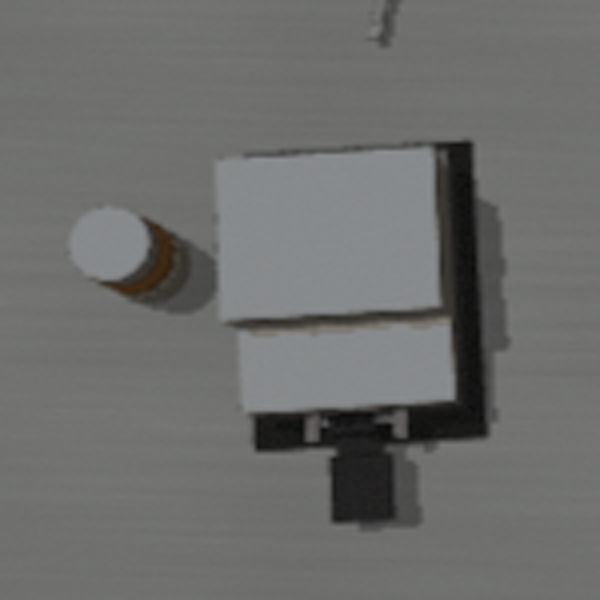

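```bash
cat >> h.py <<'E'
CX=np.array([.9959,.0906,0]); CY=np.array([-.0906,.9959,0]); HINGE=np.array([593.5,174.3,0])
def case(x,y,z): return HINGE+x*CX+y*CY+[0,0,z]   # x from hinge line, toward back
def go(target,xdir=None,zdir=(0,0,-1)):
    "tool-frame shift and rotvec to bring TCP to target, tool x along xdir"
    s=telemetry.observe(); r=R.from_quat(s["orientation"])
    out=r.inv().apply(np.array(target)-s["ee_pos"])
    rv=np.zeros(3)
    if xdir is not None:
        z=np.array(zdir,float); z/=np.linalg.norm(z); x=np.array(xdir,float); x-=x@z*z; x/=np.linalg.norm(x)
        g=R.from_matrix(np.stack([x,np.cross(z,x),z],1)); rv=(r.inv()*g).as_rotvec()
    print("pos",s["ee_pos"].round(1),"shift",out.round(1),"rot",rv.round(3),"F",s["wrist_force"].round(1),"t",round(s["clock"],2))
E
python3 - <<'E'
from h import *
print(case(-167,0,90)); go(case(-167,0,90),-CX)
E
```

```text
[427.1847 159.1698  90.    ]
pos [155.4 630.3 230. ] shift [-376.6 -392.   141. ] rot [-0.002 -0.    -0.332] F [0.9 0.3 0.4] t 0.1
```

```bash
python3 -m jog '[[[-60,-60,0],[0,0,-0.1],40],[[-150,-150,0],[0,0,-0.332],0],[[-377,-392,0],[0,0,-0.332],0],[[-377,-392,0],[0,0,-0.332],0],[[-377,-392,0],[0,0,-0.332],0],[[-377,-392,0],[0,0,-0.332],0],[[-377,-392,0],[0,0,-0.332],0],[[-377,-392,0],[0,0,-0.332],0],[[-377,-392,0],[0,0,-0.332],0],[[-377,-392,0],[0,0,-0.332],0],[[-377,-392,0],[0,0,-0.332],0],[[-377,-392,0],[0,0,-0.332],0]]'
python3 - <<'E'
from h import *
go(case(-167,0,60),-CX); print(telemetry.observe()["finger_gap"])
f=grab("wrist"); W=cloud(f); save(f,"w1.png")
E
```

```text
clock: 1.6
ee_pos: [426.9, 161.8, 231.0]
orientation: [-0.047, 0.999, -0.0, -0.0]
wrist_force: [-0.4, -0.7, -0.6]
finger_gap: 0.0
grip_force: 0.0
pos [426.9 161.8 231. ] shift [-1.00e-01 -2.60e+00  1.71e+02] rot [ 0.    -0.001  0.003] F [-0.4 -0.7 -0.6] t 1.6
0.013763282134071339
```

View pics/w1.png

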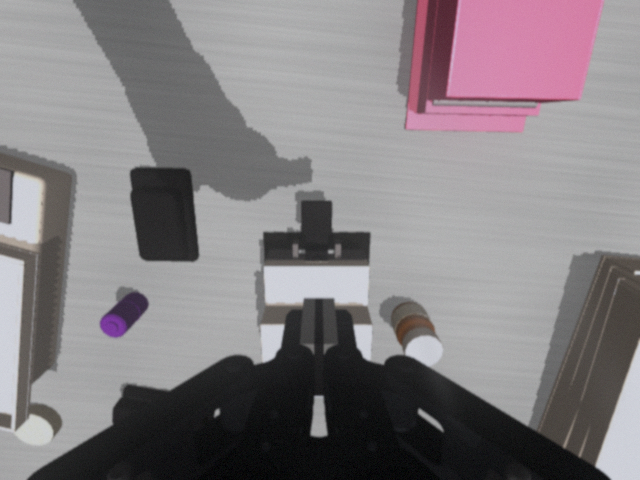

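The wrist view shows the pad at about (317,217), the catch at (317,250) and the ledge at (317,285). I'll cross-check the geometry from here, then descend.

```bash
python3 - <<'E'
from h import *
f=grab("wrist"); W=cloud(f); im=f["img"].astype(int)
def loc(p): d=p-HINGE; return np.stack([d@CX,d@CY,d[:,2]],1)
w=W[195:240,295:340].reshape(-1,3); c=im[195:240,295:340].mean(-1).ravel(); L=loc(w)
m=(c<60)&(L[:,2]>25)
for z0,z1 in((25,42),(42,70)):
    k=m&(L[:,2]>z0)&(L[:,2]<z1); 
    if k.any(): print(z0,k.sum(),np.percentile(L[k],[2,50,98],axis=0).round(1))
w=W[262:305,262:372].reshape(-1,3); L=loc(w); k=(L[:,2]>50)&(L[:,2]<70); print(np.percentile(L[k],[1,50,99],axis=0).round(1))
E
python3 -m jog '[[[0,-2.5,60],[0,0,0],0],[[0,-2.5,120],[0,0,0],0],[[0,-2.5,160],[0,0,0],0],[[0,-2.5,180],[0,0,0],0],[[0,-2.5,185],[0,0,0],0],[[0,-2.5,185],[0,0,0],0],[[0,-2.5,185],[0,0,0],0]]'
```

```text
25 1085 [[-177.5  -14.    31.8]
 [-159.8   -0.5   33.7]
 [-139.8   13.1   35.3]]
[[-123.   -48.9   51.6]
 [-105.8   -0.3   60.3]
 [ -82.3   48.7   61.9]]
clock: 2.58
ee_pos: [429.1, 158.6, 47.4]
orientation: [-0.045, 0.999, 0.001, 0.001]
wrist_force: [0.7, -0.0, -0.7]
finger_gap: 0.0
grip_force: 0.0
```

```bash
python3 -m jog '[[[0,0,6],[0,0,0],0],[[0,0,10],[0,0,0],0],[[0,0,12],[0,0,0],0],[[0,0,13],[0,0,0],0],[[0,0,14],[0,0,0],0]]'; python3 -m jog '[[[0,0,0.5],[0,0,0],0],[[0,0,1],[0,0,0],0],[[0,0,1.5],[0,0,0],0],[[0,0,2],[0,0,0],0],[[0,0,2],[0,0,0],0]]'; python3 -m jog '[[[0,0,0.5],[0,0,0],0],[[0,0,1],[0,0,0],0],[[0,0,1.5],[0,0,0],0],[[0,0,2],[0,0,0],0],[[0,0,2],[0,0,0],0]]'
```

```text
clock: 3.2
ee_pos: [427.9, 157.8, 32.3]
orientation: [-0.045, 0.999, 0.0, -0.0]
wrist_force: [-1.2, 0.3, 1.8]
finger_gap: 0.2
grip_force: 1.2
clock: 3.82
ee_pos: [428.0, 157.7, 30.3]
orientation: [-0.045, 0.999, -0.0, -0.0]
wrist_force: [-0.9, -0.3, 4.3]
finger_gap: 0.0
grip_force: 1.6
clock: 4.45
ee_pos: [428.2, 157.8, 28.3]
orientation: [-0.045, 0.999, 0.0, 0.0]
wrist_force: [-1.0, -0.2, 4.3]
finger_gap: -0.1
grip_force: 2.0
```

```bash
cat > lid.py <<'E'
from h import *
s=telemetry.observe()
f=grab("top"); W=cloud(f); d=W-HINGE; X=d@CX;Y=d@CY;Z=W[...,2]
k=(X>-130)&(X<60)&(abs(Y)<45)&(Z>57)
for a in range(-120,60,15):
    m=k&(X>=a)&(X<a+15)
    if m.sum()>5: print(a,m.sum(),np.median(Z[m]).round(1),end=" | ")
print(s["wrist_force"].round(1),s["ee_pos"].round(1))
E
python3 lid.py; python3 -m jog '[[[0,0,0.5],[0,0,0],0],[[0,0,1],[0,0,0],0],[[0,0,1],[0,0,0],0]]'; python3 lid.py
```

```text
-30 229 165.5 | -15 288 166.6 | 0 298 127.6 | 15 452 130.0 | 30 139 131.6 | [-1.  -0.2  4.3] [428.2 157.8  28.3]
clock: 4.88
ee_pos: [428.3, 157.8, 27.4]
orientation: [-0.045, 0.999, 0.0, 0.0]
wrist_force: [-0.5, 0.3, 4.3]
finger_gap: 0.3
grip_force: 2.2
0 358 166.5 | 15 148 165.6 | 30 344 123.5 | 45 194 122.8 | [-0.5  0.3  4.3] [428.3 157.8  27.4]
```

Lid popped open. I'll retract and locate the well.

```bash
python3 -m jog '[[[0,0,-10],[0,0,0],0],[[0,0,-60],[0,0,0],0],[[10,0,-120],[0,0,0],0],[[10,0,-180],[0,0,0],0],[[10,0,-200],[0,0,0],0],[[10,0,-200],[0,0,0],0],[[10,0,-200],[0,0,0],0]]'; python3 lid.py; python3 - <<'E'
from h import *
f=grab("wrist"); g=grab("top"); 
a=f["img"][190:350,220:420]; b=g["img"][190:300,190:290]
c=np.vstack([cv2.resize(a,(500,400),interpolation=2)])
d=cv2.resize(b,(300,330),interpolation=2); o=np.zeros((400,800,3),np.uint8); o[:,:500]=c; o[:330,500:]=d
cv2.imwrite("pics/open.png",o[:,:,::-1])
import pickle; pickle.dump((f,g),open("open.pkl","wb"))
E
```

```text
clock: 5.8
ee_pos: [416.8, 156.2, 225.8]
orientation: [-0.045, 0.999, -0.001, -0.001]
wrist_force: [-0.4, -0.8, 0.1]
finger_gap: 0.1
grip_force: 0.0
0 362 166.5 | 15 145 165.7 | 30 352 123.4 | 45 188 123.0 | [-0.4 -0.8  0.1] [416.8 156.2 225.8]
```

View pics/open.png

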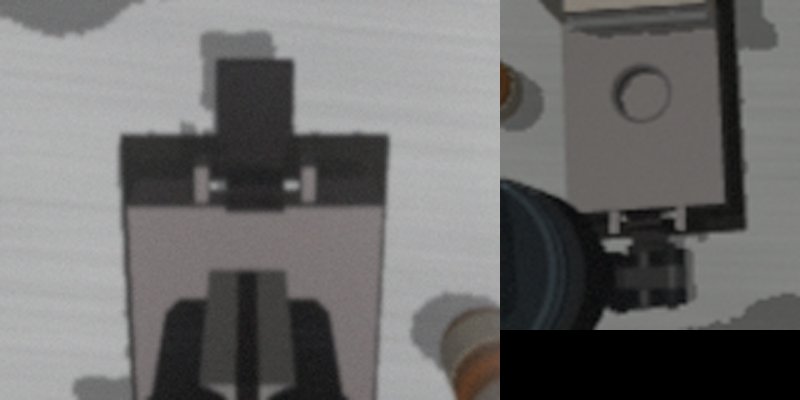

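The top crop shows the lid upright and the well near top pixel (237,221). I'll fit its rim on the deck plane.

```bash
python3 - <<'E'
from h import *
import pickle
f,g=pickle.load(open("open.pkl","rb")); W=cloud(g); d=W-HINGE; X=d@CX;Y=d@CY;Z=W[...,2]
deck=np.median(Z[(X<-60)&(X>-100)&(abs(Y)<40)&(Z>38)&(Z<52)]); print("deck",deck)
k=(X>-85)&(X<-15)&(abs(Y)<35)&(Z>38)&(Z<52)
# plane fit residual not needed; rays to deck plane
v,u=np.mgrid[:480,:640]
D=np.stack([(u-g["cx"])/g["fx"],(v-g["cy"])/g["fy"],np.ones_like(u,float)],-1)@R.from_quat(g["orientation"]).as_matrix().T
o=np.array(g["origin"]); T=o+D*((deck-o[2])/D[...,2])[...,None]
t=T-HINGE; x=t@CX; y=t@CY
reg=(x>-85)&(x<-12)&(abs(y)<40)
for th in (1.5,3,5,8):
    m=(reg&(Z<deck-th)).astype(np.uint8); n,l,st,ce=cv2.connectedComponentsWithStats(m); i=1+np.argmax(st[1:,4]); 
    p=np.stack([x[l==i],y[l==i]],1).astype(np.float32); print(th,st[i],p.mean(0),cv2.minEnclosingCircle(p), p.min(0),p.max(0))
# image gradient based
gray=cv2.cvtColor(g["img"],cv2.COLOR_RGB2GRAY).astype(float)
# rectified deck image 2px/mm
xs,ys=np.meshgrid(np.arange(-90,-5,.5),np.arange(-45,45,.5))
Pw=HINGE[None,None]+xs[...,None]*CX+ys[...,None]*CY; Pw[...,2]=deck
c=(Pw-o)@R.from_quat(g["orientation"]).as_matrix()
q=cv2.remap(g["img"],(c[...,0]/c[...,2]*g["fx"]+g["cx"]).astype(np.float32),(c[...,1]/c[...,2]*g["fy"]+g["cy"]).astype(np.float32),1)
cv2.imwrite("pics/rect.png",cv2.resize(q,None,fx=3,fy=3)[:,:,::-1])
# deck extents
k=(abs(Z-deck)<3)&(x>-150)&(x<10)&(abs(y)<60)&(g["img"].mean(-1)>60)
print("deck ext",np.percentile(x[k],[1,99]),np.percentile(y[k],[1,99]))
# weight
for fr in ("top0",):
    h=pickle.load(open(fr+".pkl","rb")); w=cloud(h)[170:210,400:435].reshape(-1,3); p=w[w[:,2]>118]; print(len(p),cv2.minEnclosingCircle(p[:,:2].astype(np.float32)),p.mean(0))
    r=cv2.minAreaRect(p[:,:2].astype(np.float32));print(r)
E
```

```text
deck 44.12327928282707
1.5 [227 212  22  20 275] [-48.593895    -0.22013022] ((-49.49517059326172, -0.5442919731140137), 20.70724105834961) [-67.80614  -21.131464] [-30.544294  19.191433]
3 [228 212  19  19 240] [-48.452934    -0.55047977] ((-47.77194595336914, -0.6290514469146729), 18.237146377563477) [-65.9954   -17.453163] [-30.798056  17.270647]
5 [229 213  17  17 219] [-48.804424    -0.78413254] ((-48.040557861328125, -1.1617473363876343), 16.579877853393555) [-64.18353  -15.691972] [-32.75744   15.349926]
8 [230 214  16  16 212] [-49.038715   -1.0712343] ((-48.74065017700195, -0.910961925983429), 15.955947875976562) [-64.18353  -15.691972] [-34.335327  13.639709]
deck ext [-121.05799262    7.38534762] [-48.88580599  48.98186145]
196 ((598.7379150390625, -161.52024841308594), 14.241055488586426) [ 598.37011483 -161.08200088  122.81322636]
((598.9464111328125, -161.5795440673828), (26.651531219482422, 26.929821014404297), 75.82683563232422)
```

View pics/rect.png

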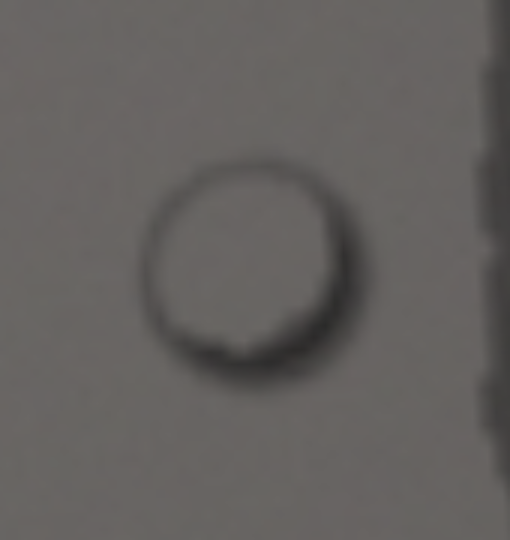

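Well is at case coordinates about (-48,-0.3) with the deck at about 44. Now to the weight.

```bash
python3 - <<'E'
from h import *
go(np.array([598.7,-161.5,190])-3*CX,-CX)
E
```

```text
pos [416.9 156.2 225.4] shift [-149.6 -332.7   35.6] rot [-0.002 -0.003 -0.001] F [0.6 0.  0.3] t 5.95
```

```bash
python3 -m jog '[[[-20,-55,0],[0,0,0],60],[[-47,-110,0],[0,0,0],60],[[-75,-165,8],[0,0,0],60],[[-100,-220,18],[0,0,0],60],[[-125,-275,28],[0,0,0],60],[[-145,-320,35],[0,0,0],60],[[-150,-333,36],[0,0,0],60],[[-150,-333,36],[0,0,0],60],[[-150,-333,36],[0,0,0],60]]' 40
python3 - <<'E'
from h import *
f=grab("wrist"); W=cloud(f); p=W[(W[...,2]>117)&(W[...,2]<128)&(abs(W[...,0]-598)<28)&(abs(W[...,1]+161)<28)]
print(len(p), p.mean(0) if len(p) else 0); 
if len(p): print(cv2.minEnclosingCircle(p[:,:2].astype(np.float32)),p[:,:2].min(0),p[:,:2].max(0))
go(np.array([598.7,-161.5,190])-3*CX,-CX); save(f,"w2.png")
E
```

```text
clock: 7.08
ee_pos: [597.1, -158.8, 190.7]
orientation: [-0.046, 0.999, 0.001, -0.001]
wrist_force: [1.0, 0.7, 0.2]
finger_gap: 60.1
grip_force: 0.0
1438 [ 597.28568605 -161.94498145  122.57591543]
((598.677001953125, -161.6912078857422), 14.181608200073242) [ 584.77438492 -175.47043137] [ 612.67761157 -148.17686145]
pos [ 597.3 -158.6  191. ] shift [ 1.8 -3.   1. ] rot [ 0.002 -0.     0.003] F [ 0.6 -0.6  0.7] t 7.12
```

View pics/w2.png

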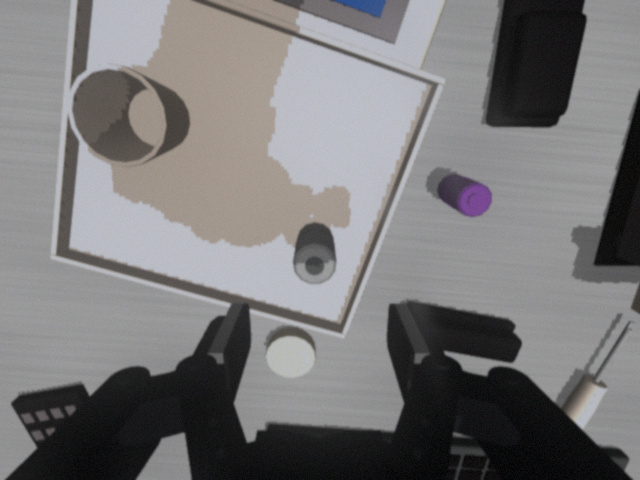

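Weight top at pixel (315,264), matching the earlier estimate. Descend and grip.

```bash
python3 -m jog '[[[2,-3,30],[0,0,0],60],[[2,-3,65],[0,0,0],60],[[2,-3,88],[0,0,0],60],[[2,-3,97],[0,0,0],60],[[2,-3,99],[0,0,0],60],[[2,-3,99],[0,0,0],60]]'
python3 - <<'E'
from h import *
go(np.array([598.7,-161.6,91])-3*CX,-CX)
E
```

```text
clock: 7.88
ee_pos: [596.6, -164.3, 93.4]
orientation: [-0.045, 0.999, -0.0, 0.001]
wrist_force: [0.7, 0.1, -0.3]
finger_gap: 60.0
grip_force: 0.0
pos [ 596.6 -164.3   93.4] shift [0.7 2.5 2.4] rot [-0.     0.002  0.   ] F [ 0.7  0.1 -0.3] t 7.88
```

```bash
python3 -m jog '[[[0.7,2.3,2],[0,0,0],45],[[0.7,2.3,2],[0,0,0],35],[[0.7,2.3,2],[0,0,0],25],[[0.7,2.3,2],[0,0,0],25],[[0.7,2.3,2],[0,0,0],25],[[0.7,2.3,2],[0,0,0],25]]' 40
python3 -m jog '[[[0,0,-2],[0,0,0],25],[[0,0,-5],[0,0,0],25],[[0,0,-15],[0,0,0],25],[[0,0,-40],[0,0,0],25],[[0,0,-80],[0,0,0],25],[[0,0,-115],[0,0,0],25],[[0,0,-125],[0,0,0],25],[[0,0,-125],[0,0,0],25]]'
python3 - <<'E'
from h import *
go(case(-51,-.3,200),-CX)
E
```

```text
clock: 8.62
ee_pos: [595.1, -162.0, 90.7]
orientation: [-0.045, 0.999, 0.0, 0.0]
wrist_force: [-2.2, 2.0, 4.6]
finger_gap: 27.1
grip_force: 39.9
clock: 9.62
ee_pos: [594.9, -162.3, 215.5]
orientation: [-0.045, 0.999, 0.0, 0.0]
wrist_force: [-0.2, -0.2, -3.1]
finger_gap: 26.9
grip_force: 39.7
pos [ 594.9 -162.3  215.5] shift [ 22.1 335.   15.5] rot [ 0.     0.001 -0.001] F [-0.2 -0.2 -3.1] t 9.62
```

```bash
python3 -m jog '[[[0,30,0],[0,0,0],25],[[5,80,0],[0,0,0],25],[[12,130,0],[0,0,0],25],[[22,180,0],[0,0,0],25],[[22,230,0],[0,0,0],25],[[22,280,0],[0,0,0],25],[[22,315,0],[0,0,0],25],[[22,332,0],[0,0,0],25],[[22,335,0],[0,0,0],25],[[22,335,0],[0,0,0],25],[[22,335,0],[0,0,0],25]]'
python3 lid.py
python3 - <<'E'
from h import *
go(case(-51.6,-.3,150),-CX)
f=grab("wrist"); W=cloud(f); s=telemetry.observe(); q=(W-s["ee_pos"])@R.from_quat(s["orientation"]).as_matrix()
p=q[(abs(q[...,0])<25)&(abs(q[...,1])<25)&(abs(q[...,2]-0)<40)]; print(len(p), np.percentile(p,[2,50,98],axis=0).round(1) if len(p) else '')
save(f,"w3.png")
E
```

```text
clock: 11.0
ee_pos: [543.2, 166.8, 215.2]
orientation: [-0.043, 0.999, -0.0, -0.0]
wrist_force: [0.5, -0.4, -3.0]
finger_gap: 26.7
grip_force: 39.9
-120 1776 610.2 | -105 1952 600.2 | -90 2649 592.3 | -75 2624 586.7 | -60 2383 575.2 | -45 1804 573.3 | -30 788 566.0 | -15 61 549.1 | 0 161 166.2 | 15 73 166.0 | 30 218 123.4 | 45 141 123.0 | [ 0.5 -0.4 -3. ] [543.2 166.8 215.2]
pos [543.2 167.2 215.4] shift [ 0.9  2.2 65.4] rot [-0.001  0.    -0.004] F [-0.6  0.2 -1.9] t 11.05
10842 [[-12.8 -22.8 -37.5]
 [  7.3  -0.7 -28.3]
 [ 12.8  22.7  15.3]]
```

View pics/w3.png

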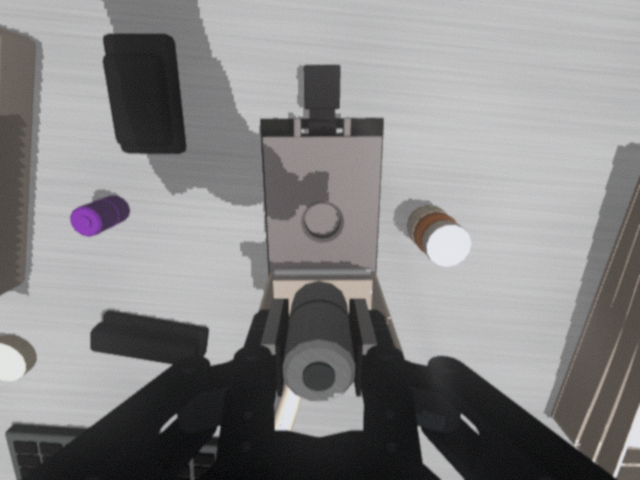

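The wrist view shows the weight upright in the fingers, its top at (320,375), and the well at (322,221) now visible. I'll measure both from this one camera.

```bash
python3 - <<'E'
from h import *
f=grab("wrist"); W=cloud(f); s=telemetry.observe(); rot=R.from_quat(s["orientation"]).as_matrix()
q=(W-s["ee_pos"])@rot
v,u=np.mgrid[:480,:640]
k=(v>335)&(v<405)&(u>275)&(u<362)&(abs(q[...,0])<22)&(abs(q[...,1])<15.5)
zt=np.percentile(q[k][:,2],5); k2=k&(q[...,2]<zt+4); p=q[k2]; print("top z",zt,len(p),cv2.minEnclosingCircle(p[:,:2].astype(np.float32)),p[:,:2].min(0),p[:,:2].max(0))
o=np.array(f["origin"]); D=np.stack([(u-f["cx"])/f["fx"],(v-f["cy"])/f["fy"],np.ones_like(u,float)],-1)@R.from_quat(f["orientation"]).as_matrix().T
Z=W[...,2]; rg=(v>150)&(v<190)&(u>275)&(u<370); deck=np.median(Z[rg]); print("deck",deck)
T=o+D*((deck-o[2])/D[...,2])[...,None]; t=T-HINGE; x=t@CX;y=t@CY
reg=(v>190)&(v<250)&(u>290)&(u<355)
for th in (2,3,5):
    m=(reg&(Z<deck-th)).astype(np.uint8); n,l,st,ce=cv2.connectedComponentsWithStats(m); i=1+np.argmax(st[1:,4]); a=np.stack([x[l==i],y[l==i]],1).astype(np.float32); print(th,len(a),cv2.minEnclosingCircle(a),a.min(0),a.max(0))
d=s["ee_pos"]-HINGE; print("tcp case",d@CX,d@CY,s["ee_pos"][2])
E
```

```text
top z -36.45504226166366 1730 ((1.8869619369506836, -0.6457757949829102), 18.651016235351562) [-14.7376616  -15.48805708] [13.31889095 14.44727644]
deck nanTraceback (most recent call last):
  File "<stdin>", line 12, in <module>
    return _wrapfunc(a, 'argmax', axis=axis, out=out, **kwds)
    return bound(*args, **kwds)
ValueError: attempt to get argmax of an empty sequence
```

```bash
python3 - <<'E'
from h import *
f=grab("wrist"); W=cloud(f); s=telemetry.observe(); rot=R.from_quat(s["orientation"]).as_matrix()
q=(W-s["ee_pos"])@rot
v,u=np.mgrid[:480,:640]
for vv in (345,355,365,375,385,393): print(vv,q[vv,320].round(1),q[vv,295].round(1))
o=np.array(f["origin"]); D=np.stack([(u-f["cx"])/f["fx"],(v-f["cy"])/f["fy"],np.ones_like(u,float)],-1)@R.from_quat(f["orientation"]).as_matrix().T
Z=W[...,2]; rg=(v>150)&(v<190)&(u>275)&(u<370); deck=np.nanmedian(Z[rg]); print("deck",deck)
T=o+D*((deck-o[2])/D[...,2])[...,None]; t=T-HINGE; x=t@CX;y=t@CY
reg=(v>190)&(v<250)&(u>290)&(u<355)
for th in (2,3,5):
    m=(reg&(Z<deck-th)).astype(np.uint8); n,l,st,ce=cv2.connectedComponentsWithStats(m); i=1+np.argmax(st[1:,4]); a=np.stack([x[l==i],y[l==i]],1).astype(np.float32); print(th,len(a),cv2.minEnclosingCircle(a),a.min(0),a.max(0))
d=s["ee_pos"]-HINGE; print("tcp case",d@CX,d@CY,s["ee_pos"][2])
E
```

```text
345 [  8.6  -0.4 -32. ] [  6.7  -9.5 -29.2]
355 [  4.6  -0.4 -32.2] [  4.7  -9.3 -32.4]
365 [  1.3  -0.4 -33.6] [ -0.2  -9.5 -31.6]
375 [ -3.1  -0.4 -33.5] [ -5.1  -9.6 -31. ]
385 [ -7.3  -0.4 -33.7] [ -9.1  -9.7 -31.7]
393 [-12.1  -0.3 -32.3] [-13.5  -9.8 -30.8]
deck 43.81796353747188
2 1112 ((-48.618492126464844, 0.31323322653770447), 18.455425262451172) [-66.668    -17.312443] [-31.182493  18.057705]
3 1008 ((-49.096622467041016, 0.23784661293029785), 17.42881965637207) [-65.760704 -16.309906] [-33.091503  17.089323]
5 947 ((-49.72623825073242, -0.0016541031654924154), 16.149015426635742) [-65.758194  -15.4681635] [-34.06461   16.142532]
tcp case -50.84152798807403 -1.2627896037972417 215.39036942423826
```

```bash
python3 -m jog '[[[0.7,1.6,40],[0,0,0],25],[[0.7,1.6,85],[0,0,0],25],[[0.7,1.6,115],[0,0,0],25],[[0.7,1.6,132],[0,0,0],25],[[0.7,1.6,140],[0,0,0],25],[[0.7,1.6,140],[0,0,0],25],[[0.7,1.6,140],[0,0,0],25]]'
python3 - <<'E'
from h import *
go(case(-51.5,.3,70),-CX)
E
```

```text
clock: 12.08
ee_pos: [543.2, 171.3, 76.6]
orientation: [-0.045, 0.999, 0.001, 0.001]
wrist_force: [0.5, -0.3, -3.6]
finger_gap: 26.9
grip_force: 39.9
pos [543.2 171.3  76.6] shift [ 1.1 -1.3  6.6] rot [ 0.001  0.003 -0.001] F [ 0.5 -0.3 -3.6] t 12.07
```

```bash
python3 -m jog '[[[1,-1.3,4],[0,0,0],25],[[1,-1.3,7],[0,0,0],25],[[1,-1.3,9],[0,0,0],25],[[1,-1.3,9],[0,0,0],25]]'
python3 - <<'E'
from h import *
go(case(-51.5,.3,60),-CX)
E
```

```text
clock: 12.58
ee_pos: [540.8, 169.5, 66.0]
orientation: [-0.045, 0.999, -0.0, -0.0]
wrist_force: [-0.8, -0.9, -3.2]
finger_gap: 26.9
grip_force: 39.9
pos [540.8 169.5  66. ] shift [-1.4  0.3  6. ] rot [-0.    -0.001 -0.   ] F [-0.8 -0.9 -3.2] t 12.57
```

```bash
python3 -m jog '[[[-1,0.3,1],[0,0,0],25],[[-1,0.3,2],[0,0,0],25],[[-1,0.3,3],[0,0,0],25],[[-1,0.3,4],[0,0,0],25],[[-1,0.3,4],[0,0,0],25]]'; python3 -m jog '[[[0,0,1],[0,0,0],25],[[0,0,2],[0,0,0],25],[[0,0,3],[0,0,0],25],[[0,0,3],[0,0,0],25]]'
```

```text
clock: 13.2
ee_pos: [541.9, 169.9, 62.1]
orientation: [-0.045, 0.999, -0.0, -0.0]
wrist_force: [-0.1, 0.3, -3.1]
finger_gap: 26.8
grip_force: 39.9
clock: 13.7
ee_pos: [541.9, 169.9, 59.1]
orientation: [-0.045, 0.999, -0.0, -0.0]
wrist_force: [0.3, 0.7, -1.7]
finger_gap: 26.8
grip_force: 39.9
```

```bash
python3 -m jog '[[[0,0,0.7],[0,0,0],25],[[0,0,1.4],[0,0,0],25],[[0,0,2],[0,0,0],25],[[0,0,2],[0,0,0],25]]'; python3 -m jog '[[[0,0,0.7],[0,0,0],25],[[0,0,1.4],[0,0,0],25],[[0,0,2],[0,0,0],25],[[0,0,2],[0,0,0],25]]'
```

```text
clock: 14.2
ee_pos: [542.0, 170.0, 57.2]
orientation: [-0.045, 0.999, -0.0, -0.0]
wrist_force: [-1.0, 0.1, -3.0]
finger_gap: 27.3
grip_force: 39.9
clock: 14.7
ee_pos: [541.9, 170.0, 55.2]
orientation: [-0.045, 0.999, -0.0, -0.0]
wrist_force: [0.4, 0.4, -2.5]
finger_gap: 27.0
grip_force: 39.9
```

```bash
python3 -m jog '[[[0,0,0.5],[0,0,0],25],[[0,0,1],[0,0,0],25],[[0,0,1.5],[0,0,0],25],[[0,0,2],[0,0,0],25],[[0,0,2],[0,0,0],25]]'; python3 -m jog '[[[0,0,0.4],[0,0,0],25],[[0,0,0.8],[0,0,0],25],[[0,0,1.2],[0,0,0],25],[[0,0,1.2],[0,0,0],25]]'
```

```text
clock: 15.32
ee_pos: [542.0, 170.0, 53.2]
orientation: [-0.045, 0.999, -0.0, -0.0]
wrist_force: [-1.2, 0.1, -2.8]
finger_gap: 26.6
grip_force: 39.9
clock: 15.82
ee_pos: [541.9, 170.0, 52.0]
orientation: [-0.045, 0.999, -0.0, -0.0]
wrist_force: [0.5, -0.2, -2.3]
finger_gap: 26.8
grip_force: 39.9
```

```bash
python3 -m jog '[[[0,0,0.3],[0,0,0],25],[[0,0,0.6],[0,0,0],25],[[0,0,0.9],[0,0,0],25],[[0,0,0.9],[0,0,0],25]]'; python3 -m jog '[[[0,0,0.3],[0,0,0],25],[[0,0,0.6],[0,0,0],25],[[0,0,0.6],[0,0,0],25]]'
```

```text
clock: 16.32
ee_pos: [542.1, 170.0, 51.8]
orientation: [-0.045, 0.999, 0.0, -0.0]
wrist_force: [-3.6, -0.0, 6.1]
finger_gap: 26.4
grip_force: 40.7
clock: 16.7
ee_pos: [542.2, 170.0, 51.8]
orientation: [-0.045, 0.999, 0.0, -0.0]
wrist_force: [-4.4, -0.5, 8.2]
finger_gap: 27.1
grip_force: 41.1
```

Seated at the expected depth, with the jump in z force. I'll ease off and release.

```bash
python3 -m jog '[[[0,0,-0.9],[0,0,0],25],[[0,0,-0.9],[0,0,0],25]]'; python3 -m jog '[[[0,0,0],[0,0,0],28],[[0,0,0],[0,0,0],31],[[0,0,0],[0,0,0],36],[[0,0,0],[0,0,0],44],[[0,0,0],[0,0,0],50],[[0,0,0],[0,0,0],50]]'; python3 -m jog '[[[0,0,-5],[0,0,0],50],[[0,0,-20],[0,0,0],50],[[0,0,-45],[0,0,0],50],[[0,0,-80],[0,0,0],50],[[0,0,-130],[0,0,0],50],[[40,0,-150],[0,0,0],50],[[80,0,-150],[0,0,0],50],[[80,0,-150],[0,0,0],50],[[80,0,-150],[0,0,0],50]]'
python3 - <<'E'
from h import *
f=grab("wrist"); W=cloud(f); d=W-HINGE; X=d@CX;Y=d@CY;Z=W[...,2]
k=(abs(X+48)<25)&(abs(Y)<25)&(Z>74)&(Z<100); p=np.stack([X[k],Y[k],Z[k]],1); print(np.percentile(p,[2,50,98],axis=0).round(1),cv2.minEnclosingCircle(p[:,:2].astype(np.float32)))
k2=(abs(X+100)<12)&(abs(Y)<30)&(Z<60)&(Z>35); print("deck",np.median(Z[k2])); print(np.linalg.lstsq(np.c_[p[:,:2],np.ones(len(p))],p[:,2],rcond=None)[0])
save(f,"w4.png"); go([0,0,0])
E
python3 lid.py
```

```text
clock: 16.95
ee_pos: [542.1, 170.0, 51.8]
orientation: [-0.045, 0.999, 0.0, 0.0]
wrist_force: [-3.3, -0.6, 5.2]
finger_gap: 26.7
grip_force: 40.6
clock: 17.7
ee_pos: [542.0, 169.9, 51.4]
orientation: [-0.045, 0.999, -0.0, 0.0]
wrist_force: [-0.0, 0.7, 0.6]
finger_gap: 50.3
grip_force: 0.0
clock: 18.82
ee_pos: [463.2, 163.0, 202.5]
orientation: [-0.045, 0.999, 0.001, 0.001]
wrist_force: [0.6, -0.6, 0.4]
finger_gap: 49.8
grip_force: 0.0
[[-61.6 -12.9  75. ]
 [-51.5  -0.4  83.6]
 [-37.   12.3  86. ]] ((-48.086769104003906, -0.2970038652420044), 14.296396255493164)
deck 43.81134081002085
[1.67386924e-01 3.51234539e-04 9.13727607e+01]
pos [463.6 163.  202.4] shift [ 476.8 -120.8  201.2] rot [0. 0. 0.] F [-0.3  0.6 -0.3] t 18.88
-120 2059 556.9 | -105 771 549.1 | -90 73 537.5 | -75 15 72.0 | -60 136 83.6 | -45 69 84.1 | 0 360 166.5 | 15 148 165.8 | 30 347 123.4 | 45 193 123.0 | [-0.3  0.6 -0.3] [463.6 163.  202.4]
```

View pics/w4.png

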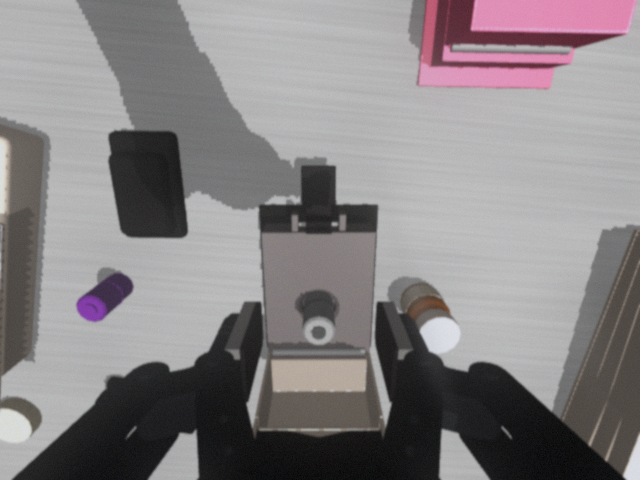

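Weight stands at (318,328) with its top 40 mm above the deck, so it is fully home. Now I'll bring the closed fingers behind the lid.

```bash
python3 - <<'E'
from h import *
go(case(45,0,215),-CX)
E
```

```text
pos [463.7 162.9 202.2] shift [-175.3   -0.2  -12.5] rot [ 0.     0.002 -0.001] F [-0.1 -0.   0. ] t 18.93
```

```bash
python3 -m jog '[[[0,0,-15],[0,0,0],20],[[-30,0,-15],[0,0,0],0],[[-80,0,-15],[0,0,0],0],[[-130,0,-15],[0,0,0],0],[[-165,0,-15],[0,0,0],0],[[-175,0,-15],[0,0,0],0],[[-175,0,-10],[0,0,0],0],[[-175,0,-10],[0,0,0],0]]'
python3 - <<'E'
from h import *
go(case(45,0,152),-CX)
f=grab("top"); W=cloud(f); d=W-HINGE; X=d@CX;Y=d@CY;Z=W[...,2]
f=grab("wrist"); W2=cloud(f); d2=W2-HINGE
for n,(x,y,z) in dict(top=(X,Y,Z),wrist=(d2@CX,d2@CY,W2[...,2])).items():
    k=(z>160)&(z<172)&(abs(y)<45)&(abs(x)<40)
    if k.sum()>5: print(n,k.sum(),np.percentile(x[k],[1,99]).round(1))
    k=(z>118)&(z<128)&(abs(y)<45)&(abs(x-30)<60)
    if k.sum()>5: print(n,k.sum(),np.percentile(x[k],[1,99]).round(1))
save(f,"w5.png")
E
```

```text
clock: 19.92
ee_pos: [635.0, 178.5, 210.8]
orientation: [-0.045, 0.999, -0.0, -0.001]
wrist_force: [0.1, 0.6, 1.0]
finger_gap: 0.2
grip_force: 0.0
pos [635.  178.5 210.8] shift [-3.5 -0.4 58.7] rot [ 0.    -0.003 -0.   ] F [0.1 0.6 1. ] t 19.93
top 500 [ 3.5 19.5]
top 547 [15.7 52. ]
wrist 4816 [ 3.1 18.9]
wrist 3286 [33.2 51.1]
```

View pics/w5.png

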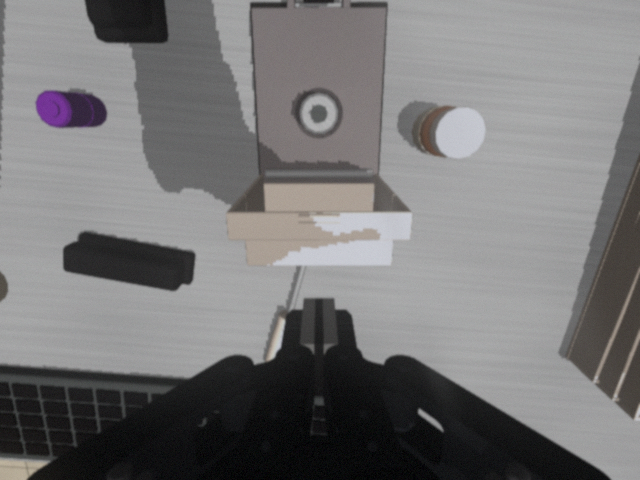

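The wrist view shows the fingers clear behind the lid, ledge face at about x=19 in the case frame. Descending and computing the arc.

```bash
python3 -m jog '[[[-3,0,20],[0,0,0],0],[[-3,0,45],[0,0,0],0],[[-3,0,57],[0,0,0],0],[[-3,0,59],[0,0,0],0],[[-3,0,59],[0,0,0],0]]'
cat > arc.py <<'E'
from h import *
import sys
s=telemetry.observe(); d=s["ee_pos"]-HINGE; x0,y0,z0=d@CX,d@CY,s["ee_pos"][2]
print("now",x0.round(1),y0.round(1),z0.round(1),s["wrist_force"].round(1))
r=111
for th in np.arange(float(sys.argv[1]),float(sys.argv[2]),-.1):
    x=-r*np.cos(th)+16*np.sin(th)+11; z=44+r*np.sin(th)+16*np.cos(th)
    print(th.round(2),"row",round(-(x-x0),1),round(-y0,1),round(-(z-z0),1))
E
python3 arc.py 1.6 0.05
```

```text
clock: 20.65
ee_pos: [640.0, 178.8, 152.8]
orientation: [-0.045, 0.999, 0.0, 0.0]
wrist_force: [-0.1, -0.7, -0.1]
finger_gap: 0.2
grip_force: 0.0
now 46.7 0.3 152.8 [-0.1 -0.7 -0.1]
1.6 row 16.5 -0.3 -1.7
1.5 row 27.6 -0.3 -3.0
1.4 row 38.8 -0.3 -3.3
1.3 row 50.0 -0.3 -2.4
1.2 row 61.0 -0.3 -0.4
1.1 row 71.8 -0.3 2.6
1.0 row 82.2 -0.3 6.8
0.9 row 92.2 -0.3 11.9
0.8 row 101.5 -0.3 18.0
0.7 row 110.3 -0.3 25.1
0.6 row 118.3 -0.3 32.9
0.5 row 125.4 -0.3 41.6
0.4 row 131.7 -0.3 50.9
0.3 row 137.0 -0.3 60.7
0.2 row 141.3 -0.3 71.1
0.1 row 144.5 -0.3 81.8
```

```bash
python3 -m jog '[[[8,0,-1],[0,0,0],0],[[14,0,-2],[0,0,0],0],[[20,0,-2],[0,0,0],0],[[27,0,-3],[0,0,0],0],[[33,0,-3],[0,0,0],0],[[39,0,-3],[0,0,0],0],[[45,0,-3],[0,0,0],0],[[50,0,-2.4],[0,0,0],0],[[50,0,-2.4],[0,0,0],0]]'; python3 arc.py 1.2 0.05; python3 lid.py
```

```text
clock: 21.78
ee_pos: [589.2, 174.3, 154.7]
orientation: [-0.045, 0.999, 0.0, -0.0]
wrist_force: [0.5, -0.1, 0.1]
finger_gap: 0.4
grip_force: 0.3
now -4.3 0.4 154.7 [ 0.5 -0.1  0.1]
1.2 row 10.0 -0.4 1.4
1.1 row 20.8 -0.4 4.5
1.0 row 31.2 -0.4 8.6
0.9 row 41.2 -0.4 13.8
0.8 row 50.6 -0.4 19.9
0.7 row 59.3 -0.4 26.9
0.6 row 67.3 -0.4 34.8
0.5 row 74.4 -0.4 43.4
0.4 row 80.7 -0.4 52.7
0.3 row 86.0 -0.4 62.6
0.2 row 90.3 -0.4 72.9
0.1 row 93.5 -0.4 83.7
-120 1808 584.9 | -105 1617 575.3 | -90 1457 565.8 | -75 1501 554.4 | -60 1666 539.3 | -45 2656 517.0 | -30 2582 505.5 | -15 1818 513.0 | 0 1398 513.0 | 15 656 506.5 | 30 36 488.3 | [ 0.5 -0.1  0.1] [589.2 174.3 154.7]
```

```bash
python3 -m jog '[[[10,0,1.4],[0,0,0],0],[[21,0,4.5],[0,0,0],0],[[31,0,8.6],[0,0,0],0],[[41,0,13.8],[0,0,0],0],[[50.6,0,20],[0,0,0],0],[[59,0,27],[0,0,0],0],[[63,0,31],[0,0,0],0],[[63,0,31],[0,0,0],0]]'; python3 arc.py 0.7 0.05; python3 - <<'E'
from h import *
f=grab("scene"); cv2.imwrite("pics/s2.png",cv2.resize(f["img"][130:370,290:510],(660,600),interpolation=2)[:600,:,::-1])
E
```

```text
clock: 22.82
ee_pos: [526.3, 168.6, 123.3]
orientation: [-0.045, 0.999, -0.0, -0.001]
wrist_force: [-0.4, -0.5, 0.5]
finger_gap: 0.0
grip_force: 0.3
now -67.5 0.4 123.3 [-0.4 -0.5  0.5]
0.7 row -3.9 -0.4 -4.4
0.6 row 4.1 -0.4 3.4
0.5 row 11.3 -0.4 12.0
0.4 row 17.6 -0.4 21.3
0.3 row 22.9 -0.4 31.2
0.2 row 27.2 -0.4 41.6
0.1 row 30.4 -0.4 52.3
```

View pics/s2.png

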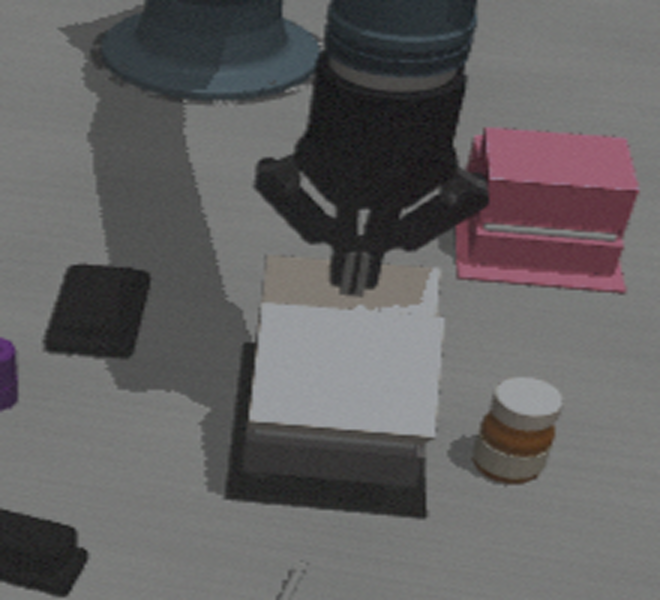

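The fingers are on the ledge at (352,285) in the crop, holding the lid at about 0.65 rad. Continuing the arc down, slowing before the catch.

```bash
python3 -m jog '[[[4,0,3.4],[0,0,0],0],[[11,0,12],[0,0,0],0],[[17.5,0,21],[0,0,0],0],[[23,0,31],[0,0,0],0],[[26,0,38],[0,0,0],0],[[28,0,44],[0,0,0],0],[[29,0,47],[0,0,0],0],[[29,0,47],[0,0,0],0]]'; python3 arc.py 0.2 0.05
```

```text
clock: 23.88
ee_pos: [497.7, 165.9, 76.5]
orientation: [-0.045, 0.999, -0.0, -0.001]
wrist_force: [-0.3, 0.7, 0.7]
finger_gap: -0.0
grip_force: 0.4
now -96.2 0.3 76.5 [-0.3  0.7  0.7]
0.2 row -1.6 -0.3 -5.2
0.1 row 1.6 -0.3 5.5
```

```bash
python3 -m jog '[[[2,0,2],[0,0,0],0],[[3,0,4],[0,0,0],0],[[4,0,6],[0,0,0],0],[[4,0,7],[0,0,0],0],[[4,0,8],[0,0,0],0],[[4,0,8],[0,0,0],0]]'; python3 -m jog '[[[0,0,0.5],[0,0,0],0],[[0,0,1],[0,0,0],0],[[0,0,1.5],[0,0,0],0],[[0,0,2],[0,0,0],0],[[0,0,2],[0,0,0],0]]'; python3 -m jog '[[[0,0,0.5],[0,0,0],0],[[0,0,1],[0,0,0],0],[[0,0,1.5],[0,0,0],0],[[0,0,1.5],[0,0,0],0]]'
```

```text
clock: 24.62
ee_pos: [494.0, 165.7, 69.0]
orientation: [-0.045, 0.999, 0.0, -0.0]
wrist_force: [-1.0, -0.3, 4.0]
finger_gap: -0.6
grip_force: 2.2
clock: 25.25
ee_pos: [493.7, 165.7, 67.3]
orientation: [-0.045, 0.999, 0.0, -0.001]
wrist_force: [-2.2, -0.6, 9.0]
finger_gap: 0.1
grip_force: 3.7
clock: 25.75
ee_pos: [493.5, 165.6, 66.1]
orientation: [-0.045, 0.999, 0.0, -0.001]
wrist_force: [-3.9, -0.3, 10.5]
finger_gap: -0.1
grip_force: 5.3
```

```bash
python3 -m jog '[[[0,0,0.4],[0,0,0],0],[[0,0,0.8],[0,0,0],0],[[0,0,0.8],[0,0,0],0]]'; python3 -m jog '[[[0,0,0.4],[0,0,0],0],[[0,0,0.8],[0,0,0],0],[[0,0,0.8],[0,0,0],0]]'
```

```text
clock: 26.12
ee_pos: [493.2, 165.6, 64.9]
orientation: [-0.045, 0.999, 0.0, -0.001]
wrist_force: [-2.4, -1.3, 4.3]
finger_gap: 0.4
grip_force: 2.3
clock: 26.5
ee_pos: [494.2, 165.6, 63.3]
orientation: [-0.045, 0.999, -0.0, 0.0]
wrist_force: [-0.5, -0.4, 0.4]
finger_gap: 0.2
grip_force: 0.0
```

```bash
python3 -m jog '[[[0,0,0.6],[0,0,0],0],[[0,0,1.2],[0,0,0],0],[[0,0,1.2],[0,0,0],0]]'; python3 -m jog '[[[0,0,0.5],[0,0,0],0],[[0,0,1],[0,0,0],0],[[0,0,1],[0,0,0],0]]'
```

```text
clock: 26.88
ee_pos: [494.2, 165.6, 62.4]
orientation: [-0.045, 0.999, -0.0, -0.0]
wrist_force: [0.7, 0.1, 0.3]
finger_gap: -0.2
grip_force: 0.0
clock: 27.25
ee_pos: [494.2, 165.6, 61.6]
orientation: [-0.045, 0.999, 0.0, 0.0]
wrist_force: [-0.4, -0.1, 1.8]
finger_gap: 0.1
grip_force: 0.5
```

```bash
python3 -m jog '[[[0,0,0.4],[0,0,0],0],[[0,0,0.8],[0,0,0],0],[[0,0,0.8],[0,0,0],0]]'; python3 -m jog '[[[0,0,0.3],[0,0,0],0],[[0,0,0.6],[0,0,0],0],[[0,0,0.6],[0,0,0],0]]'
```

```text
clock: 27.62
ee_pos: [494.1, 165.6, 60.7]
orientation: [-0.045, 0.999, -0.0, -0.0]
wrist_force: [-0.7, 0.5, 1.0]
finger_gap: 0.3
grip_force: 0.5
clock: 28.0
ee_pos: [494.0, 165.6, 60.1]
orientation: [-0.045, 0.999, -0.0, -0.0]
wrist_force: [-1.1, 0.0, 1.1]
finger_gap: 0.1
grip_force: 0.5
```

```bash
python3 -m jog '[[[0,0,0.3],[0,0,0],0],[[0,0,0.6],[0,0,0],0],[[0,0,0.6],[0,0,0],0]]'; python3 -m jog '[[[0,0,0.3],[0,0,0],0],[[0,0,0.6],[0,0,0],0],[[0,0,0.6],[0,0,0],0]]'
```

```text
clock: 28.38
ee_pos: [494.0, 165.6, 59.5]
orientation: [-0.045, 0.999, -0.0, -0.0]
wrist_force: [-1.7, -0.1, 2.2]
finger_gap: -0.3
grip_force: 1.0
clock: 28.75
ee_pos: [493.9, 165.6, 59.1]
orientation: [-0.045, 0.999, 0.0, -0.0]
wrist_force: [-4.2, -0.7, 4.6]
finger_gap: -0.1
grip_force: 2.2
```

```bash
python3 -m jog '[[[0,0,0.4],[0,0,0],0],[[0,0,0.8],[0,0,0],0],[[0,0,0.8],[0,0,0],0]]'; python3 -m jog '[[[0,0,-1.5],[0,0,0],0],[[0,0,-3],[0,0,0],0],[[0,0,-8],[0,0,0],0],[[0,0,-30],[0,0,0],0],[[0,0,-80],[0,0,0],0],[[20,0,-130],[0,0,0],0],[[80,0,-150],[0,0,0],0],[[120,0,-150],[0,0,0],0],[[120,0,-150],[0,0,0],0],[[120,0,-150],[0,0,0],0]]'; python3 lid.py; python3 - <<'E'
from h import *
f=grab("top"); save(f,"end.png")
E
```

```text
clock: 29.12
ee_pos: [493.9, 165.7, 58.4]
orientation: [-0.045, 0.999, 0.0, -0.001]
wrist_force: [-3.9, -1.0, 7.2]
finger_gap: 0.3
grip_force: 3.5
clock: 30.38
ee_pos: [375.7, 155.1, 208.7]
orientation: [-0.045, 0.999, 0.001, 0.001]
wrist_force: [-0.0, 1.1, 0.5]
finger_gap: 0.4
grip_force: 0.0
-120 378 60.7 | -105 380 60.7 | -90 524 63.8 | -75 408 94.5 | -60 404 94.7 | -45 399 94.7 | -30 402 94.5 | -15 377 94.5 | [-0.   1.1  0.5] [375.7 155.1 208.7]
```

View pics/end.png

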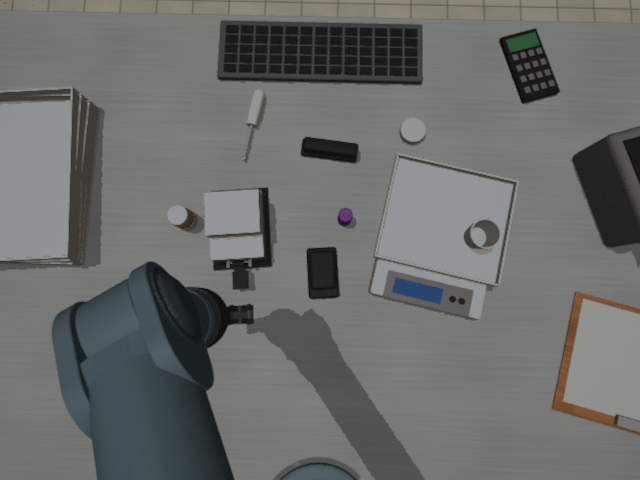

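The lid is shut at its initial heights (60.7 ledge, 94.5 top; case at (238,230)) and stays latched. Everything else is in place.

```bash
python3 -c "from bench import job; print(job.hand_in())"
```

```text
the job is handed in; nothing more can be done
None
```

The job is done and handed in: the check weight stands fully home in the well, the lid is shut and holding on its latch, and the cup, jar and other bench items were left untouched, about 30 s in, with readings on the case of about 10 N or less.

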